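# Reset the tripped over-temperature cut-out of the column oven

## Task

The column oven's over-temperature cut-out has tripped; its reset button sits deep inside the small steel-rimmed hole in the top of the little grey box with the black dial. Take the screwdriver out of the white tool rack, leaving the other tools in it and everything else where it is, reach its blade straight down through that hole and push the button fully down without forcing it. Finish while still gripping the upright screwdriver and holding the button fully down, so that I can switch the oven back on: do not let go.

Things in the scene. Friction and masses are not known exactly. Their poses are not given: they have to be found in the camera images.
- driver_handle (a point): middle of the handle, on the axis, of the screwdriver, which stands blade down in a slot of the rack. Handle 21 mm in diameter, 75 mm long (37 mm up and 38 mm down from here); then a round shaft 6 mm in diameter, 60 mm long; its tip is 98 mm below this point. z points up the axis. About 50 g. At the start the handle's shoulder rests on the rack's top, the shaft has some play in the slot
- driver_tip (a point): the end of the screwdriver's blade, on its axis, 98 mm from driver_handle; z points along the axis towards the handle (up, while upright)
- driver: the same screwdriver as a whole; its origin is on the axis, 9 mm above the handle's lower shoulder
- rack_top (a point): centre of the top face of the white two-tier tool rack, 82 mm above the table; fixed, 62 mm deep (x), 178 mm long (y). Four slots of 16 mm diameter in one row along its y axis, at -66, -22, +22 and +66 mm from this point; the screwdriver and three other slim tools stand in them in any order. x is across the row
- pen_a: marker pen with a blue cap, 13 mm diameter, 124 mm long, upright in a slot of the rack, cap up, its top about 50 mm above the rack's top face; leave it there. Origin at its middle
- pen_b: marker pen with a red cap, of the same size, upright in a slot of the rack; leave it there. Origin at its middle
- tweezer_pair: steel tweezers, 8 x 8 x 112 mm, upright in a slot of the rack, about 38 mm above the rack's top face; leave them there. Origin at their middle
- cutout_unit: the cut-out unit: fixed grey box on a black base, 88 (x) x 122 (y) x 64 mm high, with a black dial (33 mm wide, 16 mm high), a rocker switch, a small clear signal lens and a steel-rimmed hole in its top. Origin under its centre on the table, z up
- aperture (a point): centre of the mouth of the hole in the unit's top face, 64 mm above the table; the hole is straight and vertical, 10 mm in diameter, with a 2.5 mm chamfer at the mouth; the button fills its bottom, 20 mm below this point. Axes are those of the unit: the hole is 14 mm to -x and 30 mm to +y of its centre
- button_top (a point): centre of the top of the recessed reset button (8 mm wide, white), 20 mm below the aperture at rest; it moves with the button
- reset_button (a joint): travel of the reset button in m: 0 at rest, 0.005 fully down. A spring pushes it back: it begins to move at 2.5 N and is fully down, on its stop, at 6 N
- column: steel chromatography column lying on the table, 15 x 176 x 17 mm; leave it. Origin under its middle
- clamp_long: aluminium column clamp half lying in front of the oven, 34 x 75 x 14 mm; leave it. Origin under its middle
- clamp_short: aluminium column clamp half lying in front of the oven, 42 x 46 x 13 mm; leave it. Origin under its middle
- jar: jar of tube fittings with a white lid, 45 mm diameter, 58 mm high; leave it. Origin under its middle

How it is judged:
On the way, in this order (a step that is already met when the one before it is completed fails the run):
1. the screwdriver is gripped and its tip is lifted clear above the rack (contact force between the fingers and driver above 1 N and distance between the grasp point and driver_handle below 0.05 m and z of driver_tip in the frame of rack_top above 0.005 m), for 0.1 s.
2. the blade, gripped and upright, is through the aperture and holds the button fully down (value of joint reset_button above 0.0042 m and distance between driver_tip and button_top below 0.006 m and contact force between driver and cutout_unit above 2 N and contact force between the fingers and driver above 1 N and distance between the grasp point and driver_handle below 0.05 m and angle between driver_tip's own z axis and vertical below 0.15 rad), for 0.3 s.
At the end, for the whole second after the job is handed in: The fingers grip the screwdriver's handle (within 50 mm of its middle); upright within 0.15 rad and still, it reaches through the hole, tip on the button (over 2 N), which is at least 4.2 of its 5 mm down all through the last second; the other tools stand in the rack (all of step 2 and linear speed of driver below 0.02 m/s and z of driver_tip in the frame of aperture below -0.023 m and height (world z) of each of pen_a, pen_b below 0.09 m and height (world z) of tweezer_pair below 0.085 m); the arm keeps its last pose, push and grip.
It fails at once if another tool is pulled out of the rack (distance of any of pen_a, pen_b, tweezer_pair from where it was at the start of the episode above 0.025 m).
It fails at once if something lying about is pushed more than 15 mm (distance of any of column, clamp_long, clamp_short, jar from where it was at the start of the episode above 0.015 m).
It fails at once if the button or the unit is forced (over 40 N) (contact force between any of driver, the arm, the fingers and cutout_unit above 40 N).
It also fails if it takes over 45 s, if anything falls off the work surface, if the arm or the gripper's body presses on something with over 40 N, if the wrist force passes 120 N, or if a joint passes its speed limit or range.

## Robot

A 6-joint arm with a two-finger parallel gripper is mounted at the origin on a cart in front of the work surface, level with it; the furniture and walls round the work are solid. World frame = base frame: x ahead of the robot, y to its left, z up, the work surface at z = 0. Lengths are in m, angles in rad, forces in N, time in s.
With the tool pointing down it reaches from about 0.325 to 0.9 m from the base axis. Payload 6.1 kg.
Tool frame: the origin (TCP) lies on the centre line of the jaws, within the pads' length; the fingertips stand ctrl.tip_reach ahead of it and the grasp point (between the pads) lies 5 mm behind it (ctrl.tip_reach is the distance from the TCP to the fingertips, in m); z points along the fingers, y is the line along which they close (so a half turn about z gives the same grasp; the last joint's range is limited). The gripper opens to 87 mm and grips with 3 to 60 N. Pads are 19 mm wide; open, the fingers measure 117 mm over their backs; the gripper's body (75 mm by 190 mm) begins 51 mm behind the grasp point.
Start: joints at [-1.314, 0.22, 1.526, -0, 1.395, -0.126], TCP at [0.233, -0.58, 0.237] pointing down, gripper open.
Joint ranges: [-2.98, 2.98], [-0.91, 2.08], [0.09, 2.57], [-1.24, 4.39], [0.2, 2.65], [-2.68, 2.68]. Speed limits (rad/s): [2.57, 2.57, 3.01, 3.14, 3.14, 3.14].

## Interface

Orientations are given as a rotation vector (axis times angle).
In Python, from workcell import ctrl, eyes, job gives the robot as it stands.
- The arm moves only by the tool jog_arm, never from a script. Its argument "motion" is a list that holds one entry, the list of rows, each a list of 7 numbers: the turn, a rotation vector about the tool's x, y, z each as a share of 180 degrees, from -1 to 1, then the shift along the tool's x, y, z each as a share of 50 cm, from -1 to 1, then the finger opening in mm, from 0 to 87. In form: [[[wx, wy, wz, tx, ty, tz, grip], ...]]. A call has 1 to 20 rows; each row is the pose to reach, as a shift and turn from the pose commanded when the call began, along the tool's axes at that moment, turning the shorter way round; what a row does not reach only later rows make up. A row lasts 1/10 s, in which the tool goes at most 50 mm and 8.59 degrees, less where a joint would pass 70% of its speed; a pose out of reach is approached as far as the arm can. A call with a number of a shift or a turn outside -1 to 1 is refused whole. A call with a gripper value outside its range is refused whole. The fingers move at their own pace and stop on an object; the grip force is fixed at half the most. Time passes only in rows, so rows that repeat a pose let the fingers close. It gives the time, the measured TCP pose, the force, the opening and the grip force at its end, in the units of the state.
- ctrl.sense(): the state, without advancing time (a new reading comes with each control period).
- eyes.read_camera(name): name is "scene" or "side" or "wrist"; returns a dict with "color" (480x640x3 uint8, red, green, blue), "z_map" (480x640 float32, m along the optical axis (not along the pixel's ray), 0 where there is no reading), "intrinsics" (3x3 intrinsics, pixels), "rvec" (rotation vector, rad) and "tvec" (3), from world to camera coordinates, as OpenCV has them. Camera axes: x right, y down, z forward; pixel columns grow to the right and rows downward; lengths in m; the calibration is good to about 2 mm. The wrist camera is an equidistant fisheye: a pixel r from the principal point sees the ray r / f radians off the axis. A picture is of the moment at which its call begins.
- job.job_done(): hands the job in; it is judged then, once.
Trained networks look in a picture, given as the dict that the camera call returned (one of the last four; its "shot" number tells which), for a name from the list of things; names that differ only in an ending like _2 or _b are one class to them, and where a whole thing is asked for, a point or a joint stands for the part that bears it (a point fixed in the world has none). Each returns a list of dicts, best first, with "p" (0 to 1); they miss things now and then, are a little off and sometimes report something else, mostly with a low value. They report only what shows in the picture. A call takes as long as a camera call.
- eyes.search_frame(picture, label): "location" ([x, y, z] in m, in world coordinates, good to about 4 mm: the middle of the surface that is visible of it).
- eyes.cut_out(picture, label): "region" (480x640 bool, what is visible of it).
The state is a dict: "time_s": time; "joints": joint angles; "joint_vel": joint speeds; "joint_torque": joint torques, N m; "eef_pos": TCP position; "tcp_rot": TCP orientation; "contact_force": force on the tool from outside, world axes, zero at the start; "torque": the same for the moment, N m; "grip_width": opening from 0.0 (shut) to 1.0 (fully open); "grip_force": force on a finger pad.
Only numpy, scipy, OpenCV 4.12 (cv2) and the standard library are available. Lean on these libraries where they do the work, as an engineer would, in place of code of your own. Each camera call takes 0.05 s, during which the arm holds its last target. There are 200 camera calls.

## Working session

There is one attempt and no reset: what is moved stays moved. The work goes in short steps, Python scripts to look and compute and a tool call to move; the robot and the scene stay as the last step left them, time stands still between calls to the robot, and variables do not carry over. Pictures are saved under pics/ and viewed, at most 10 in all, crops included, and the job is handed in when it is done.

Besides the shell and the picture viewer there is one more tool, called as name(argument=value, ...) on one line, values as JSON. jog_arm: Moves the arm, as the interface text tells. Its arguments: {"type":"object","properties":{"motion":{"type":"array"}},"required":["motion"]}

```bash
mkdir -p pics
cat > h.py <<'E'
import numpy as np, cv2
from workcell import ctrl, eyes, job
from scipy.spatial.transform import Rotation as R
def world(p,uv,z=None):
    uv=np.asarray(uv,float).reshape(-1,2); K=p["intrinsics"]; Rm=R.from_rotvec(np.ravel(p["rvec"])).as_matrix(); t=np.ravel(p["tvec"])
    d=p["z_map"][uv[:,1].astype(int),uv[:,0].astype(int)]
    r=np.c_[(uv[:,0]-K[0,2])/K[0,0],(uv[:,1]-K[1,2])/K[1,1],np.ones(len(uv))]
    if z is None: return (r*d[:,None]-t)@Rm
    c=-Rm.T@t; w=r@Rm; return c+w*((z-c[2])/w[:,2])[:,None]
def save(p,n): cv2.imwrite("pics/"+n,p["color"][:,:,::-1])
E
python3 - <<'E'
from h import *
np.set_printoptions(precision=4,suppress=True)
s=ctrl.sense(); print(s, ctrl.tip_reach, R.from_rotvec(s["tcp_rot"]).as_matrix())
ims=[]
for c in("scene","side"):
    p=eyes.read_camera(c); ims.append(p["color"]); print(c,-R.from_rotvec(np.ravel(p["rvec"])).as_matrix().T@np.ravel(p["tvec"]))
    save(p,c+"0.png")
    for n in("driver_handle","rack_top","aperture","cutout_unit","pen_a","pen_b","tweezer_pair","jar"):
        try: print(n,[(np.round(q["location"],4),round(q["p"],2)) for q in eyes.search_frame(p,n)[:2]])
        except Exception as e: print(n,e)
E
```

```text
{'time_s': 0.0, 'joints': array([-1.3141,  0.2212,  1.5276,  0.    ,  1.3947, -0.1261]), 'joint_vel': array([ 0.0008, -0.0003, -0.0014,  0.0009, -0.0008, -0.0003]), 'joint_torque': array([  0.0008, -49.4612, -38.7377,   0.0701,   0.0575,  -0.0001]), 'eef_pos': array([ 0.2333, -0.5792,  0.2355]), 'tcp_rot': array([-3.0823, -0.5972,  0.0002]), 'contact_force': array([ 0.3877, -0.2233,  0.6582]), 'torque': array([ 0.0153, -0.0452, -0.0072]), 'grip_force': 0.0, 'grip_width': 0.998946620787231} 0.014 [[ 0.9276  0.3735 -0.0005]
 [ 0.3735 -0.9276  0.0019]
 [ 0.0003 -0.0019 -1.    ]]
scene [-0.8507 -0.7254  0.7824]
driver_handle [(array([ 0.4827, -0.2317,  0.1271]), 0.48)]
rack_top [(array([ 0.4722, -0.2076,  0.0378]), 0.84)]
aperture [(array([0.4473, 0.0439, 0.0507]), 0.79)]
cutout_unit [(array([0.4446, 0.0456, 0.0483]), 0.91)]
pen_a [(array([ 0.4987, -0.272 ,  0.0938]), 0.64)]
pen_b [(array([ 0.4987, -0.272 ,  0.0938]), 0.64)]
tweezer_pair [(array([ 0.4856, -0.1873,  0.0803]), 0.54)]
jar [(array([ 0.4909, -0.4699,  0.044 ]), 0.69)]
side [0.2902 0.9313 0.8491]
driver_handle [(array([ 0.4913, -0.2233,  0.1296]), 0.6)]
rack_top [(array([ 0.4837, -0.1273,  0.0846]), 0.79)]
aperture [(array([0.478 , 0.0913, 0.0631]), 0.82), (array([ 0.5849, -0.0268,  0.0142]), 0.39)]
cutout_unit [(array([0.4709, 0.0945, 0.0618]), 0.88)]
pen_a [(array([ 0.4784, -0.1389,  0.1124]), 0.47)]
pen_b [(array([ 0.4784, -0.1389,  0.1124]), 0.47)]
tweezer_pair [(array([0.5848, 0.0652, 0.0163]), 0.36)]
jar [(array([ 0.5092, -0.4513,  0.042 ]), 0.85)]
```

View pics/scene0.png

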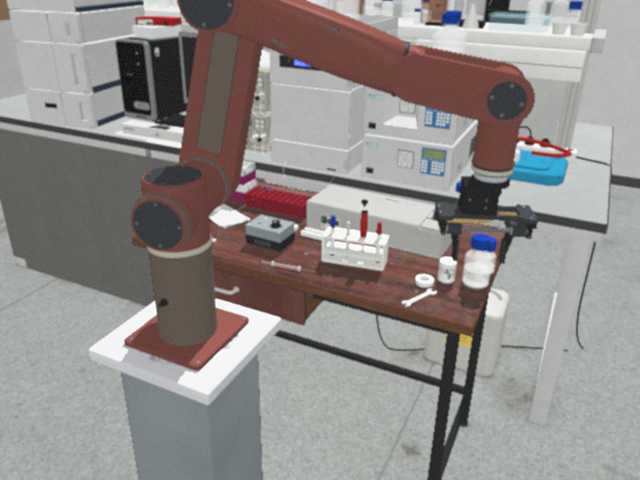

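View pics/side0.png

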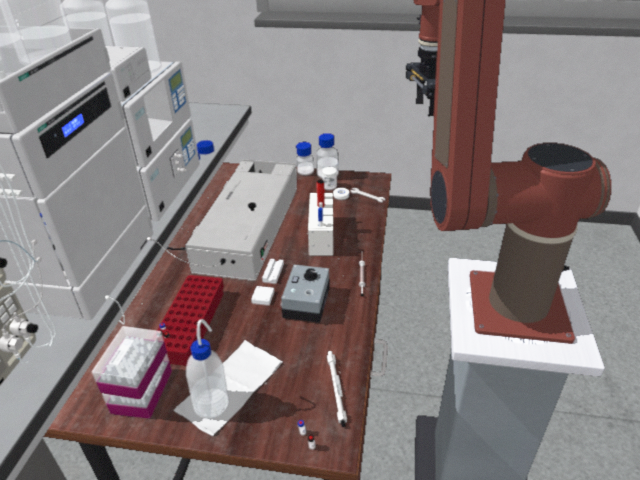

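The scene view shows the screwdriver as the long red handle at about (364,222). The tweezers are at (347,230), the blue-capped pen at (333,222) and the red-capped pen at (379,230). The side view shows the grey box at (305,292) with its dial at (311,275). I'm moving to hover over the driver, with the jaws closing across the row.

jog_arm(motion=[[[0,0,-0.427,0.733,-0.461,-0.11,87],[0,0,-0.427,0.733,-0.461,-0.11,87],[0,0,-0.427,0.733,-0.461,-0.11,87],[0,0,-0.427,0.733,-0.461,-0.11,87],[0,0,-0.427,0.733,-0.461,-0.11,87],[0,0,-0.427,0.733,-0.461,-0.11,87],[0,0,-0.427,0.733,-0.461,-0.11,87],[0,0,-0.427,0.733,-0.461,-0.11,87],[0,0,-0.427,0.733,-0.461,-0.11,87],[0,0,-0.427,0.733,-0.461,-0.11,87],[0,0,-0.427,0.733,-0.461,-0.11,87],[0,0,-0.427,0.733,-0.461,-0.11,87],[0,0,-0.427,0.733,-0.461,-0.11,87],[0,0,-0.427,0.733,-0.461,-0.11,87]]])

```text
time_s: 2.3
eef_pos: [0.4867, -0.2301, 0.2913]
tcp_rot: [-2.047, -2.382, 0.0]
contact_force: [-0.5, 0.7, -0.0]
grip_width: 1.003
grip_force: 0.0
```

```bash
cat >> h.py <<'E'
def wworld(p,uv,z):  # fisheye pixel -> world at plane z
    uv=np.asarray(uv,float).reshape(-1,2); K=p["intrinsics"]; Rm=R.from_rotvec(np.ravel(p["rvec"])).as_matrix(); t=np.ravel(p["tvec"])
    x=(uv[:,0]-K[0,2])/K[0,0]; y=(uv[:,1]-K[1,2])/K[1,1]; th=np.hypot(x,y)+1e-9
    r=np.c_[np.sin(th)*x/th,np.sin(th)*y/th,np.cos(th)]
    c=-Rm.T@t; w=r@Rm; return c+w*((z-c[2])/w[:,2])[:,None]
E
python3 - <<'E'
from h import *
np.set_printoptions(precision=4,suppress=True)
s=ctrl.sense(); print(s["time_s"],s["joints"],s["eef_pos"], R.from_rotvec(s["tcp_rot"]).as_matrix())
p=eyes.read_camera("wrist"); save(p,"w1.png"); np.savez("w1.npz",**{k:p[k] for k in("color","z_map","intrinsics","rvec","tvec")})
print(p["intrinsics"],-R.from_rotvec(np.ravel(p["rvec"])).as_matrix().T@np.ravel(p["tvec"]))
for n in("driver_handle","rack_top","aperture","cutout_unit","pen_a","pen_b","tweezer_pair"):
    print(n,[(np.round(q["location"],4),round(q["p"],2)) for q in eyes.search_frame(p,n)[:3]])
E
```

```text
2.3 [-0.5881 -0.0191  1.6822 -0.0001  1.4789 -0.7391] [ 0.4867 -0.2301  0.2913] [[-0.1505  0.9886 -0.0004]
 [ 0.9886  0.1505  0.0001]
 [ 0.0002 -0.0004 -1.    ]]
[[371.6483   0.     324.3818]
 [  0.     371.6483 247.5689]
 [  0.       0.       1.    ]] [ 0.4761 -0.1605  0.4383]
driver_handle [(array([ 0.4936, -0.2197,  0.1597]), 0.65)]
rack_top [(array([ 0.4935, -0.1969,  0.0784]), 0.9)]
aperture [(array([0.4898, 0.0016, 0.0321]), 0.85), (array([ 0.5819, -0.0392,  0.0181]), 0.38)]
cutout_unit [(array([0.489 , 0.0017, 0.0366]), 0.96)]
pen_a [(array([ 0.4765, -0.1469,  0.1301]), 0.72), (array([ 0.4996, -0.2683,  0.1239]), 0.7), (array([ 0.4913, -0.2243,  0.1544]), 0.59)]
pen_b [(array([ 0.4765, -0.1469,  0.1301]), 0.72), (array([ 0.4996, -0.2683,  0.1239]), 0.7), (array([ 0.4913, -0.2243,  0.1544]), 0.59)]
tweezer_pair [(array([ 0.4878, -0.1819,  0.1172]), 0.51)]
```

View pics/w1.png

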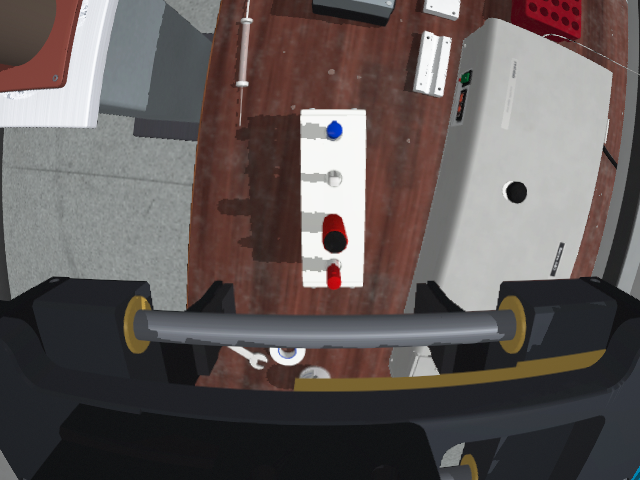

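The wrist view shows the driver's black top at (335,241). The red pen is at (334,275), the tweezers at (335,179) and the blue pen at (334,130). The row is aligned with the image, so the jaws close across it.

Run:
```python
from h import *
np.set_printoptions(precision=4,suppress=True)
p=np.load("w1.npz"); c=p["color"].astype(int)
m=(c.max(2)<60); m[:226]=0; m[256:]=0; m[:,:318]=0; m[:,352:]=0
ys,xs=np.nonzero(m); q=[xs.mean(),ys.mean()]; print("top px",q,len(xs))
print("driver top",wworld(p,q,.157), "depth med", np.median(p["z_map"][m]))
m=(c[:,:,2]>150)&(c[:,:,0]<80); m[:115]=0;m[145:]=0; m[:,:315]=0;m[:,355:]=0
ys,xs=np.nonzero(m); print("pen_a",wworld(p,[xs.mean(),ys.mean()],.132))
print("rack corners",wworld(p,[[301,110],[365,110],[363,287],[302,287]],.082))
print("pen_b",wworld(p,[334,280],.132))
```

```text
top px [np.float64(334.40860215053766), np.float64(241.4811827956989)] 372
driver top [[ 0.4944 -0.2287  0.157 ]] depth med 0.28860003
pen_a [[ 0.4816 -0.1417  0.132 ]]
rack corners [[ 0.4484 -0.1249  0.082 ]
 [ 0.5082 -0.1155  0.082 ]
 [ 0.536  -0.29    0.082 ]
 [ 0.474  -0.2993  0.082 ]]
pen_b [[ 0.5011 -0.2691  0.132 ]]
```

jog_arm(motion=[[[0,0,0,0,0.016,0.06,87],[0,0,0,0,0.016,0.14,87],[0,0,0,0,0.016,0.22,87],[0,0,0,0,0.016,0.28,87],[0,0,0,0,0.016,0.33,87],[0,0,0,0,0.016,0.352,87],[0,0,0,0,0.016,0.352,87],[0,0,0,0,0.016,0.352,60],[0,0,0,0,0.016,0.352,40],[0,0,0,0,0.016,0.352,28],[0,0,0,0,0.016,0.352,15],[0,0,0,0,0.016,0.352,15],[0,0,0,0,0.016,0.352,15],[0,0,0,0,0.016,0.352,15],[0,0,0,0,0.016,0.352,15]]])

```text
time_s: 4.2
eef_pos: [0.4952, -0.2278, 0.1155]
tcp_rot: [-2.045, -2.385, 0.0]
contact_force: [-0.1, 0.6, -0.4]
grip_width: 0.354
grip_force: 0.0
```

jog_arm(motion=[[[0,0,0,0,0,0,10],[0,0,0,0,0,0,10],[0,0,0,0,0,0,10],[0,0,0,0,0,0,10],[0,0,0,0,0,0,10],[0,0,0,0,0,0,10]]])

```text
time_s: 4.8
eef_pos: [0.4952, -0.2278, 0.1155]
tcp_rot: [-2.045, -2.385, 0.0]
contact_force: [-0.2, 0.1, 0.2]
grip_width: 0.234
grip_force: 30.0
```

jog_arm(motion=[[[0,0,0,0,0,-0.02,10],[0,0,0,0,0,-0.05,10],[0,0,0,0,0,-0.09,10],[0,0,0,0,0,-0.14,10],[0,0,0,0,0,-0.19,10],[0,0,0,0,0,-0.24,10],[0,0,0,0,0,-0.28,10],[0,0,0,0,0,-0.3,10],[0,0,0,0,0,-0.3,10],[0,0,0,0,0,-0.3,10]]])

```text
time_s: 5.8
eef_pos: [0.495, -0.2277, 0.2652]
tcp_rot: [-2.044, -2.385, 0.0]
contact_force: [-0.2, -0.0, -1.3]
grip_width: 0.233
grip_force: 30.0
```

Run:
```python
from h import *
np.set_printoptions(precision=4,suppress=True)
s=ctrl.sense(); print(s["time_s"],s["eef_pos"],s["grip_force"],s["grip_width"])
for n in ("side","wrist"):
    p=eyes.read_camera(n); save(p,n+"2.png"); np.savez(n+"2.npz",**{k:p[k] for k in("color","z_map","intrinsics","rvec","tvec")})
    if n=="side": cv2.imwrite("pics/side2c.png",cv2.resize(p["color"][150:330,200:420,::-1],None,fx=3,fy=3,interpolation=cv2.INTER_CUBIC))
    for l in("aperture","cutout_unit","driver_handle","driver_tip"):
        print(n,l,[(np.round(q["location"],4),round(q["p"],2)) for q in eyes.search_frame(p,l)[:2]])
```

```text
5.8 [ 0.495  -0.2277  0.2652] 29.99998724553734 0.23321747385115135
side aperture [(array([0.4737, 0.0959, 0.0598]), 0.97)]
side cutout_unit [(array([0.4714, 0.0927, 0.0617]), 0.77)]
side driver_handle [(array([ 0.4904, -0.2208,  0.2667]), 0.55)]
side driver_tip [(array([ 0.4916, -0.2265,  0.262 ]), 0.63), (array([0.4692, 0.0943, 0.0621]), 0.54)]
wrist aperture [(array([0.492 , 0.0006, 0.0269]), 0.59)]
wrist cutout_unit [(array([0.4947, 0.0055, 0.0277]), 0.94)]
wrist driver_handle [(array([ 0.4937, -0.2233,  0.2978]), 0.8)]
wrist driver_tip [(array([ 0.496 , -0.2206,  0.2947]), 0.73)]
```

View pics/side2c.png

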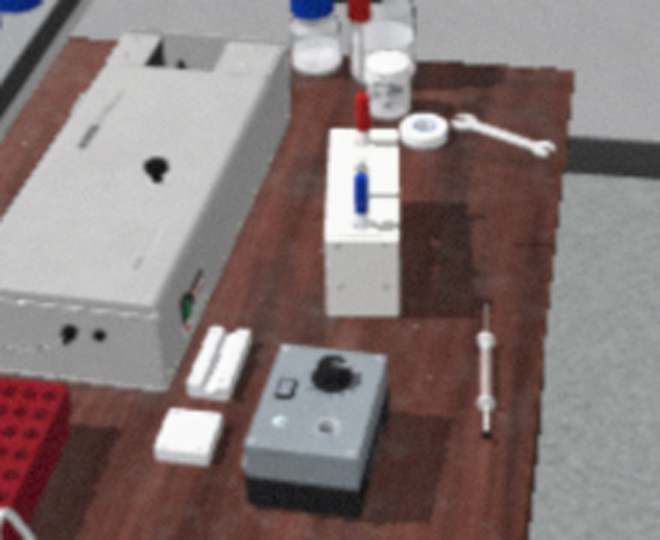

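View pics/wrist2.png

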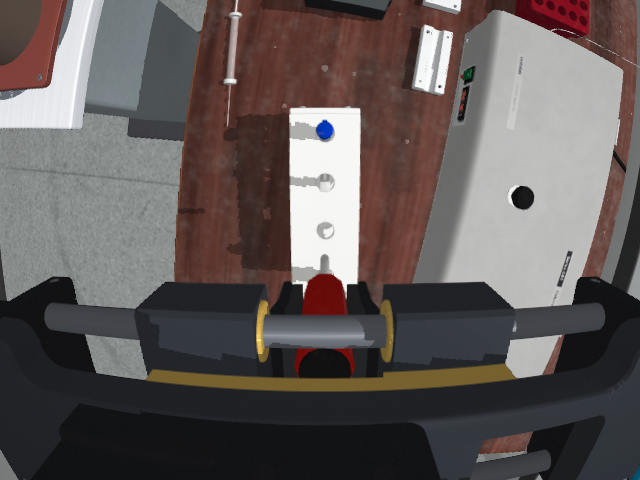

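The driver is held upright in the jaws: its handle is at (325,330) in the wrist view, its old slot is the empty one at (325,230), and the other tools are still in the rack. In the side view the hole is at about (309,292.7).

Run:
```python
from h import *
np.set_printoptions(precision=4,suppress=True)
p=np.load("side2.npz")
print("hole",world(p,[309,292.7],.064),"dial", world(p,[200+333/3,150+375/3],.075))
cr=np.array([[282,344],[388,354],[360,488],[246,466]])/3+[200,150]
print("corners",world(p,cr,.064)); print("rim depth pts",world(p,[[314,293],[304,291]]))
```

```text
hole [[0.47   0.0933 0.064 ]] dial [[0.4737 0.0462 0.075 ]]
corners [[0.5228 0.0024 0.064 ]
 [0.4382 0.0028 0.064 ]
 [0.4357 0.1511 0.064 ]
 [0.5204 0.141  0.064 ]]
rim depth pts [[0.4583 0.0954 0.0665]
 [0.4816 0.0911 0.0656]]
```

jog_arm(motion=[[[0,0,0,0.04,0.0,0,10],[0,0,0,0.1,0.01,0,10],[0,0,0,0.17,0.02,0,10],[0,0,0,0.24,0.03,0,10],[0,0,0,0.31,0.04,0,10],[0,0,0,0.38,0.046,0.02,10],[0,0,0,0.44,0.046,0.06,10],[0,0,0,0.48,0.046,0.1,10],[0,0,0,0.5,0.046,0.13,10],[0,0,0,0.5,0.046,0.14,10],[0,0,0,0.5,0.046,0.14,10],[0,0,0,0.5,0.046,0.14,10]]])

```text
time_s: 7.5
eef_pos: [0.4804, 0.0219, 0.1964]
tcp_rot: [2.045, 2.383, 0.001]
contact_force: [-0.3, -0.5, -0.7]
grip_width: 0.235
grip_force: 30.0
```

Run:
```python
from h import *
np.set_printoptions(precision=4,suppress=True)
s=ctrl.sense(); print(s["time_s"],s["eef_pos"],s["contact_force"],R.from_rotvec(s["tcp_rot"]).as_matrix())
p=eyes.read_camera("wrist"); save(p,"w3.png"); np.savez("w3.npz",**{k:p[k] for k in("color","z_map","intrinsics","rvec","tvec")})
for l in("aperture","cutout_unit","driver_tip"):
    print(l,[(np.round(q["location"],4),round(q["p"],2)) for q in eyes.search_frame(p,l)[:2]])
```

```text
7.5 [0.4804 0.0219 0.1964] [-0.2746 -0.5362 -0.7454] [[-0.1519  0.9884  0.0013]
 [ 0.9884  0.1519 -0.0004]
 [-0.0006  0.0012 -1.    ]]
aperture [(array([0.4816, 0.0643, 0.0625]), 0.97), (array([0.5838, 0.0594, 0.0089]), 0.43)]
cutout_unit [(array([0.4809, 0.0648, 0.0633]), 0.98), (array([0.4807, 0.028 , 0.2322]), 0.19)]
driver_tip [(array([0.4818, 0.0286, 0.2282]), 0.81)]
```

View pics/w3.png

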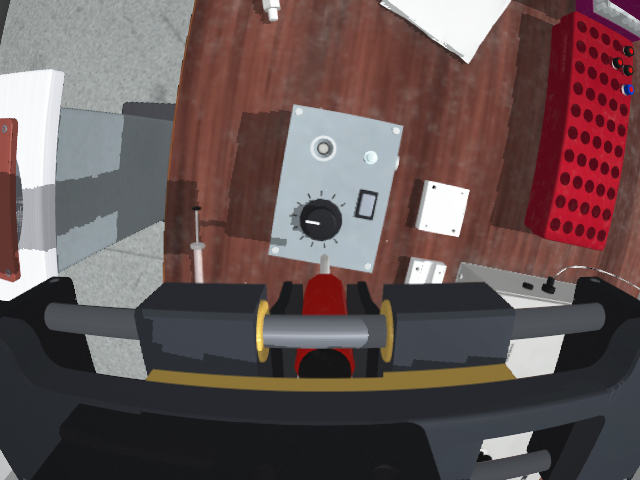

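The wrist view shows the hole at (323,149), the dial at (321,219), and the blade tip sticking out from under the handle at about (324,257). I'll refine both points.

Run:
```python
from h import *
np.set_printoptions(precision=4,suppress=True)
p=np.load("w3.npz"); c=p["color"]; g=cv2.cvtColor(c,cv2.COLOR_RGB2GRAY)
a=cv2.resize(g[129:169,303:343],None,fx=10,fy=10,interpolation=cv2.INTER_CUBIC)
for rr in((30,70),(70,140)):
    h=cv2.HoughCircles(a,cv2.HOUGH_GRADIENT,1,200,param1=80,param2=15,minRadius=rr[0],maxRadius=rr[1])
    if h is not None:
        q=h[0,0]; uv=(q[:2]+.5)/10-.5+[303,129]; print(uv,q[2]/10,wworld(p,uv,.064))
b=c[235:285,300:350]; cv2.imwrite("pics/crop3.png",np.hstack([cv2.resize(x[:,:,::-1],(380,380),interpolation=cv2.INTER_CUBIC) for x in(c[129:169,303:343],b)]))
print("tip",wworld(p,[[324,257],[324,260]],.1034))
# driver top cap
print("z_map tip",p["z_map"][250:275:3,324])
```

```text
[322.7 148. ] 6.2400002 [[0.4685 0.0932 0.064 ]]
[325.  148.2] 8.25 [[0.4702 0.0933 0.064 ]]
tip [[0.4804 0.0216 0.1034]
 [0.4807 0.0195 0.1034]]
z_map tip [0.2914 0.2901 0.2439 0.2385 0.2322 0.2245 0.2203 0.2155 0.1892]
```

View pics/crop3.png

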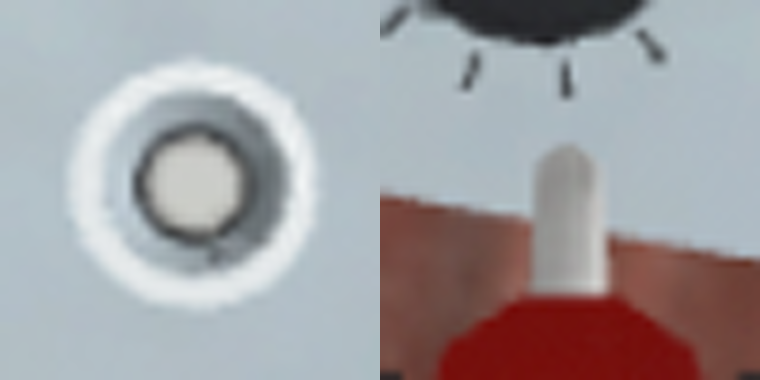

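jog_arm(motion=[[[0,0,0,0.04,0,0,10],[0,0,0,0.09,0,0,10],[0,0,0,0.125,-0.001,0,10],[0,0,0,0.145,-0.001,0,10],[0,0,0,0.145,-0.001,0.02,10],[0,0,0,0.145,-0.001,0.05,10],[0,0,0,0.145,-0.001,0.066,10],[0,0,0,0.145,-0.001,0.066,10],[0,0,0,0.145,-0.001,0.066,10]]])

```text
time_s: 8.6
eef_pos: [0.4682, 0.0938, 0.1624]
tcp_rot: [-2.045, -2.384, 0.001]
contact_force: [-0.0, -0.1, -0.5]
grip_width: 0.233
grip_force: 30.0
```

Run:
```python
from h import *
np.set_printoptions(precision=4,suppress=True)
s=ctrl.sense(); print(s["time_s"],s["eef_pos"],s["contact_force"])
f=[]
for n,(y,x) in (("wrist",(235,300)),("side",(270,285))):
    p=eyes.read_camera(n); np.savez(n+"4.npz",**{k:p[k] for k in("color","z_map","intrinsics","rvec","tvec")})
    f.append(cv2.resize(p["color"][y:y+50,x:x+50,::-1],(390,390),interpolation=cv2.INTER_CUBIC))
cv2.imwrite("pics/c4.png",np.hstack(f))
```

```text
8.6 [0.4682 0.0938 0.1624] [-0.0338 -0.1427 -0.5464]
```

View pics/c4.png

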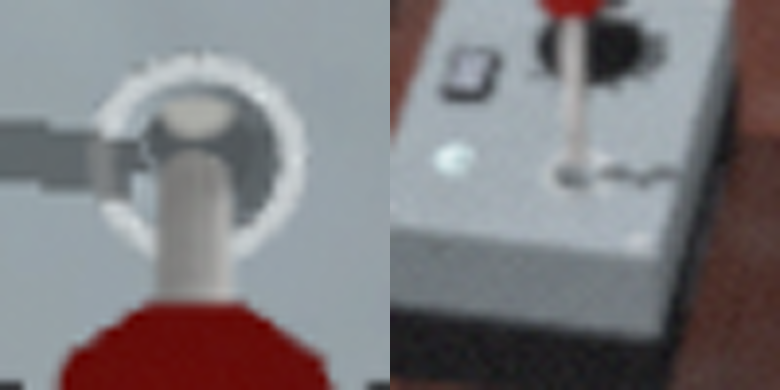

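The blade is over the hole in both crops. In the wrist crop the rim is centred near (198,162), with the tip's far edge at (195,150). In the side crop the tip meets the hole at (575,175). I'll check the residual offset.

Run:
```python
from h import *
p=np.load("wrist4.npz")
print(wworld(p,[[324.9,255.3]],.064),wworld(p,[[324.5,258.5],[324.5,253.7]],.0694), wworld(p,[324.9,241.5],.064))
q=np.load("side4.npz"); s=50/390
print("side rim/tip",world(q,[285+187*s-.5,270+175*s-.5],.064),world(q,[285+185*s-.5,270+178*s-.5],.069))
```

```text
[[0.46866926 0.09325997 0.064     ]] [[0.46849905 0.09254351 0.0694    ]
 [0.46798841 0.09586882 0.0694    ]] [[0.46718267 0.10292308 0.064     ]]
side rim/tip [[0.47161159 0.09104394 0.064     ]] [[0.47078859 0.09770328 0.069     ]]
```

The blade is within 1 mm of the hole's axis, so I'm going down to just above the button.

jog_arm(motion=[[[0,0,0,0,0,0.008,10],[0,0,0,0,0,0.016,10],[0,0,0,0,0,0.024,10],[0,0,0,0,0,0.032,10],[0,0,0,0,0,0.04,10],[0,0,0,0,0,0.046,10],[0,0,0,0,0,0.046,10]]])

```text
time_s: 9.4
eef_pos: [0.4678, 0.0943, 0.1389]
tcp_rot: [-2.044, -2.385, 0.001]
contact_force: [0.2, -0.3, -0.8]
grip_width: 0.233
grip_force: 30.0
```

jog_arm(motion=[[[0,0,0,0,0,0.002,10],[0,0,0,0,0,0.004,10],[0,0,0,0,0,0.006,10],[0,0,0,0,0,0.008,10],[0,0,0,0,0,0.01,10],[0,0,0,0,0,0.01,10]]])

```text
time_s: 10.0
eef_pos: [0.4684, 0.0943, 0.1348]
tcp_rot: [2.044, 2.385, 0.001]
contact_force: [-0.4, 0.1, 3.4]
grip_width: 0.234
grip_force: 30.0
```

jog_arm(motion=[[[0,0,0,0,0,0.002,10],[0,0,0,0,0,0.004,10],[0,0,0,0,0,0.005,10],[0,0,0,0,0,0.005,10]]])

```text
time_s: 10.4
eef_pos: [0.4684, 0.0943, 0.1323]
tcp_rot: [2.044, 2.385, 0.001]
contact_force: [-0.9, -0.6, 5.0]
grip_width: 0.231
grip_force: 30.0
```

jog_arm(motion=[[[0,0,0,0,0,0.001,10],[0,0,0,0,0,0.002,10],[0,0,0,0,0,0.002,10]]])

```text
time_s: 10.7
eef_pos: [0.4687, 0.0943, 0.1321]
tcp_rot: [2.044, 2.385, 0.001]
contact_force: [-2.8, -1.5, 11.0]
grip_width: 0.235
grip_force: 30.0
```

The force jumped to 11 N with almost no further travel, so the button is on its stop. I'll hold and check that it stays steady.

jog_arm(motion=[[[0,0,0,0,0,0,10],[0,0,0,0,0,0,10],[0,0,0,0,0,0,10],[0,0,0,0,0,0,10],[0,0,0,0,0,0,10],[0,0,0,0,0,0,10],[0,0,0,0,0,0,10],[0,0,0,0,0,0,10]]])

```text
time_s: 11.5
eef_pos: [0.4686, 0.0944, 0.1321]
tcp_rot: [2.044, 2.385, 0.001]
contact_force: [-2.5, -0.2, 11.5]
grip_width: 0.23
grip_force: 30.0
```

```bash
python3 -c "
from h import *
s=ctrl.sense(); print(s['eef_pos'],s['contact_force'],s['grip_force']); print(job.job_done())"
```

```text
[0.46864926 0.09435689 0.13208317] [-2.52307484 -0.22643319 11.46650415] 30.006944839842618
the job is handed in; nothing more can be done
None
```

The job is handed in with the screwdriver still gripped upright through the hole, pressing the reset button onto its stop at a steady 11.5 N or so; no verdict came back.

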